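# Tilt a side plate into the assembly jig and lock it

### The arm

A 7-joint arm with a two-finger parallel gripper is mounted at the origin on the work surface. World frame = base frame: x ahead of the robot, y to its left, z up, the work surface at z = 0. Lengths are in m, angles in rad, forces in N, time in s.
With the tool pointing down it reaches from about 0.4 to 0.9 m from the base axis. Payload 5.6 kg.
Tool frame: the origin (TCP) lies at the very end of the fingers, on their centre line; the grasp point (between the pads) lies 19 mm behind it; z points along the fingers, y is the line along which they close (so a half turn about z gives the same grasp; the last joint's range is limited). The gripper opens to 92 mm and grips with 3 to 60 N. Pads are 20 mm wide; open, the fingers measure 128 mm over their backs; the gripper's body (75 mm by 189 mm) begins 69 mm behind the grasp point.
Start: joints at [1.189, 0.468, -0.012, 1.603, 0.006, 1.071, -0.056], TCP at [0.216, -0.613, 0.215] pointing down, gripper open.
Joint ranges: [-2.53, 2.53], [-0.31, 2.02], [-1.57, 1.55], [0.28, 2.44], [-1.29, 4.43], [0.15, 1.84], [-2.92, 2.92]. Speed limits (rad/s): [2.57, 2.57, 3.14, 3.14, 3.14, 3.14, 3.14].

### API

Orientations are given as a rotation vector (axis times angle).
In Python, from rig import manip, read_camera gives the robot as it stands.
- The arm moves only by the tool send_rows, never from a script. Its argument "targets" is a list of rows, each an object with "linear": the shift along the tool's x, y, z in m, a list of three; "spin": the turn about the tool's z in degrees. In form: [{"linear": [dx, dy, dz], "spin": spin}, ...]. A call has 1 to 5 rows; each row shifts and turns the commanded pose from where the row before left it, along the tool's axes as they then stand; what a row does not reach is not made up. A row lasts 1/8 s, in which the tool goes at most 62.5 mm and 10.7 degrees, less where a joint would pass 70% of its speed; a pose out of reach is approached as far as the arm can. A call is refused whole if a number of a shift passes 0.0625 or a number of a turn 10.7, either way. A call with a gripper value outside its range is refused whole. "grip" is the gripper's target within -1 to 1 (shut at 1, half-way at 0, fully open at -1), set as the call begins (left out, the last holds). The fingers move at their own pace and stop on an object; "grip_force" is the grip in N (left out, the last holds). Time passes only in rows, so rows that do not move let the fingers close. It gives the time, the measured TCP pose, the force, the opening and the grip force at its end, in the units of the state.
- manip.read_state(): the state, without advancing time (a new reading comes with each control period).
- read_camera(name): name is "scene" or "top"; returns a dict with "frame" (400x640x3 uint8, red, green, blue), "fovy" (degrees; the focal length in pixels is half the picture's height over the tangent of half this angle, whatever the lens; pixels are square), "cx", "cy" (the principal point, pixels), "R" (3x3) and "t" (3): a world point X has camera coordinates R X + t. Camera axes: x right, y down, z forward; pixel columns grow to the right and rows downward; lengths in m; the calibration is good to about 2 mm. A picture is of the moment at which its call begins. There is no depth.
- manip.hand_in(): hands the job in; it is judged then, once.
The state is a dict: "time_s": time; "qpos": joint angles; "dq": joint speeds; "joint_torque": joint torques, N m; "eef_pos": TCP position; "ee_rot": TCP orientation; "ft_force": force on the tool from outside, world axes, zero at the start; "moment": the same for the moment, N m; "gripper_width": opening from 0.0 (shut) to 1.0 (fully open); "finger_force": force on a finger pad.
Only numpy, scipy, OpenCV 4.12 (cv2) and the standard library are available. Lean on these libraries where they do the work, as an engineer would, in place of code of your own. Each camera call takes 0.05 s, during which the arm holds its last target. There are 200 camera calls.

### The job

Pull the jig's sliding keeper fully open, take the wider of the two aluminium plates out of the wooden rack, and tilt its lower edge into the jig's groove under the two hooks, then straighten it upright against the posts so that it stands on the groove floor. Slide the keeper fully home again in front of it to lock it. Leave the narrower plate in the rack and do not disturb the other things on the bench.

Things in the scene. Friction and masses are not known exactly. Their poses are not given: they have to be found in the camera images.
- jig: Fixed aluminium assembly jig. Origin at bench level, below the back edge of the groove, midway along it; x points across the groove from its front (roughly towards the robot) to its back, y along the groove, z up. Base: x -65 to +45, y -98 to +122, 27 mm high. Two dark steel posts (y +-64 to +-84, x 2 to 20 mm) rise behind the groove; a low tie bar joins them (x 10 to 20, z 32 to 48).
- groove (a point): Middle of the groove, on its floor at the back wall (jig 0, 0, 15 mm; jig axes). Groove 168 mm long with closed ends, 12 mm deep; back wall upright; floor from jig x=0 to -11; front wall slopes outwards 30 deg from vertical, so the mouth (z=27) spans x 0 to -18. Seated, the plate's origin is at jig x -4 to -7, y 0 (+-4), z 15, its top at z=125.
- hook_left (a point): Middle of the front lower edge of the hook on the +y post: jig -26, 74, 130 mm. Hooks: jig x -26 to +20, |y| 64 to 84, z 130 to 142. They stop a plate lowered upright; it goes in foot first, leaning with its top towards jig -x by 15 to 28 deg, then is turned upright about its foot, its foot kept within 4 mm of the groove floor to pass under the hooks.
- hook_right (a point): The same point on the -y post's hook: jig -26, -74, 130 mm.
- bracket (a point): Top centre of the keeper's aluminium bracket: jig -18, 109, 113 mm; the bracket is 26 (x) x 22 (y) mm and stands up from the base.
- keeper (a joint): Sliding steel keeper bar at the jig's +y end, in m: 0 = fully home (inner end at jig y=60 mm, in front of a seated plate's end and in the way of one being put in), 0.036 = fully open (inner end at y=96). Grows along jig +y. Bar at jig x -23 to -13, z 94 to 106, 80 mm long. Starts at or near home; about 1.5 N friction, damping 8 N per m/s; stays where left.
- keeper_grip (a point): Grip point on the keeper's upright black tab, on its centre line 15 mm below its top: jig x -18, y 106 mm plus the joint value, z 150. The tab is 12 mm thick along jig x and 14 mm along jig y, free-standing from z=113 to 165 mm; it can be pinched from above across jig x.
- rack: Fixed plywood rack 120 (x) x 180 (y) x 45 mm, origin at centre of its underside. Two slots along its y at x=-30 and x=+30 mm, each 12 mm wide, floor at z=10 mm, open at the ends; one plate stands upright in each.
- side_plate: The wider loose aluminium plate, to be fitted: 8 mm thick (x), 160 mm wide (y), 110 mm high (z), about 0.25 to 0.45 kg, same both ways round, with one large and two smaller dark round marks. Origin at the centre of its lower edge. Starts upright in either rack slot with its faces square to the rack's x.
- short_plate: The narrower plate, not to be used: 8 mm thick (x), 115 mm wide (y), 110 mm high (z), one large round mark. Origin at the centre of its lower edge. Stands in the other slot.
- roller: Bystander: stack of wheels standing upright between jig and rack, diameter 56, height 112 mm, origin at centre of underside.
- block_long: Bystander: aluminium block 120 x 38 x 30 mm, origin at centre of underside.
- block_short: Bystander: aluminium block 70 x 45 x 38 mm, origin at centre of underside.
- driver: Bystander: screwdriver 200 mm long, 26 mm high, lying along its x beyond jig and rack, origin under its middle.
- spanner: Bystander: spanner 180 mm long, 8 mm high, lying along its x beyond jig and rack, origin under its middle.
- glue: Bystander: bottle, diameter 48, height 130 mm, origin at centre of underside.
- carton: Bystander: small cardboard carton 90 x 60 x 45 mm, origin at centre of underside.
Things that resemble listed ones, but are neither listed nor needed, are in the scene too. Leave any blue, green or orange look-alike of the side_plate alone.

How it is judged:
On the way, in this order (a step that is already met when the one before it is completed fails the run):
1. keeper pulled open (value of joint keeper above 0.027 m), for 0.1 s.
2. the wider plate's foot is in the groove while it leans (z of side_plate in the frame of jig between 0.008 and 0.026 m and x of side_plate in the frame of jig between -0.022 and 0.004 m and y of side_plate in the frame of jig between -0.01 and 0.01 m and angle between side_plate's own z axis and vertical between 0.14 and 0.7 rad), for 0.05 s.
3. the plate stands upright on the groove floor under the hooks (x of side_plate in the frame of jig between -0.013 and 0.004 m and y of side_plate in the frame of jig between -0.008 and 0.008 m and z of side_plate in the frame of jig between 0.01 and 0.019 m and angle between side_plate's own z axis and vertical below 0.09 rad and angle between the x axis of side_plate and the x axis of jig, either way round below 0.09 rad), for 0.1 s.
At the end, for the whole second after the job is handed in: The wider plate stands at rest in the jig's groove: its origin at jig x -13 to +4 mm, y within 8 mm, z 10 to 19 mm, upright within 5 deg and square to the jig within 5 deg; keeper home within 6 mm (all of step 3 and value of joint keeper below 0.006 m and linear speed of side_plate below 0.02 m/s and angular speed of side_plate below 0.1 rad/s); the robot touches nothing.
It fails at once if the narrower plate is moved more than 25 mm (distance of short_plate from where it was at the start of the episode above 0.025 m).
It fails at once if a bystander is moved more than 30 mm (distance of any of roller, block_long, block_short, driver, spanner, glue, carton from where it was at the start of the episode above 0.03 m).
It also fails if it takes over 67 s, if anything falls off the work surface, if the arm or the gripper's body presses on something with over 40 N, if the wrist force passes 120 N, or if a joint passes its speed limit or range.

## Working session

There is one attempt and no reset: what is moved stays moved. The work goes in short steps, Python scripts to look and compute and a tool call to move; the robot and the scene stay as the last step left them, time stands still between calls to the robot, and variables do not carry over. Pictures are saved under pics/ and viewed, at most 10 in all, crops included, and the job is handed in when it is done.

Besides the shell and the picture viewer there is one more tool, called after ">>>" in YAML: its name, and indented under it one key for each argument. send_rows: Moves the arm, as the interface text tells. Its arguments: {"type":"object","properties":{"targets":{"type":"array","items":{"type":"object","properties":{"linear":{"type":"array","items":{"type":"number"}},"spin":{"type":"number"}}}},"grip":{"type":"number"},"grip_force":{"type":"number"}},"required":["targets"]}

```bash
mkdir -p pics; ls
python3 - <<'E'
from rig import manip, read_camera
import cv2, numpy as np, pickle
for n in ("scene","top"):
    c=read_camera(n); pickle.dump(c,open(n+"0.pkl","wb"))
    cv2.imwrite(f"pics/{n}0.png",c["frame"][:,:,::-1])
    print(n,c["fovy"],c["cx"],c["cy"],np.round(c["R"],3).tolist(),np.round(c["t"],3), np.round(-np.array(c["R"]).T@c["t"],3))
print(manip.read_state())
E
```

```text
pics
scene 57.226116356182175 319.5417567963718 197.56365118780283 [[-0.535, 0.845, 0.008], [0.598, 0.386, -0.703], [-0.597, -0.371, -0.711]] [ 0.152 -0.269  1.354] [1.051 0.478 0.772]
top 54.72585356466718 325.5037172325945 206.40465574682943 [[-0.046, -0.999, 0.0], [-0.977, 0.045, -0.206], [0.206, -0.01, -0.979]] [0.152 0.5   1.024] [0.285 0.14  1.105]
{'time_s': 0.1, 'qpos': array([ 1.18902028,  0.46829557, -0.01158637,  1.60351784,  0.00599713,
        1.07142099, -0.05630032]), 'dq': array([ 3.51682873e-05, -3.02999545e-03, -9.41903994e-04, -2.47316368e-03,
        1.18737816e-04, -1.10257642e-03,  2.89535786e-04]), 'joint_torque': array([ 1.10976442e-03, -5.21649384e+01, -1.24718834e-02, -2.44368732e+01,
       -5.68309065e-02,  1.40927191e-02,  3.95943630e-05]), 'eef_pos': array([ 0.21576843, -0.61258379,  0.21373708]), 'ee_rot': array([-3.09511458e+00, -5.29218917e-01,  6.11305508e-04]), 'ft_force': array([ 0.3382448 ,  0.39690311, -0.22896876]), 'moment': array([ 0.00801015, -0.02422622,  0.07135877]), 'finger_force': 0.0, 'gripper_width': 1.0014779830779053}
```

View pics/scene0.png

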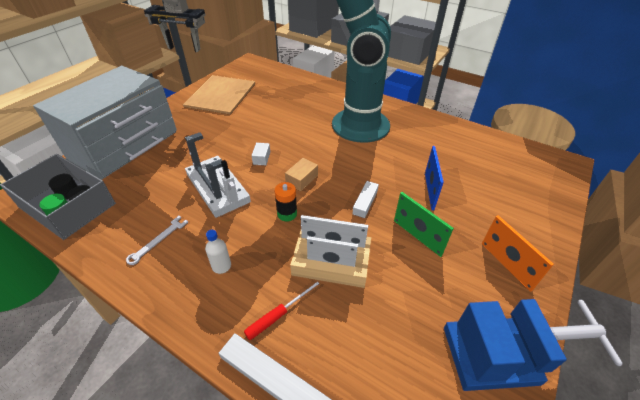

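View pics/top0.png

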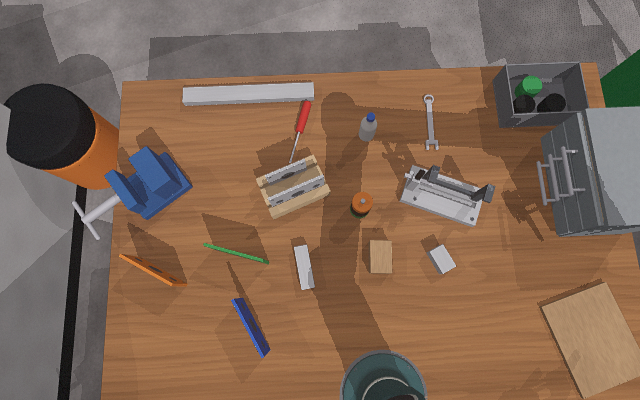

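The scene view shows the jig at about (217,185), rack (332,255), roller (286,200), glue (217,255) and driver (280,310). The top view shows the jig at (445,195), rack (293,187) and roller (362,203). Candidates for the wider plate are the two grey plates in the rack, scene (334,233) and (332,252), and the coloured look-alikes blue (433,178), green (422,223) and orange (516,252). I'll check the choice in close crops.

Run:
```python
import cv2, numpy as np, pickle
S=pickle.load(open("scene0.pkl","rb"))["frame"];T=pickle.load(open("top0.pkl","rb"))["frame"]
def crop(f,x,y,w=100,h=75): return cv2.resize(f[y:y+h,x:x+w,::-1],(400,300),interpolation=cv2.INTER_CUBIC)
a=np.hstack([crop(S,170,138),crop(S,282,210)]);b=np.hstack([crop(T,397,155),crop(T,245,147)])
cv2.imwrite("pics/crop0.png",np.vstack([a,b]))
```

```text
(no output)
```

View pics/crop0.png

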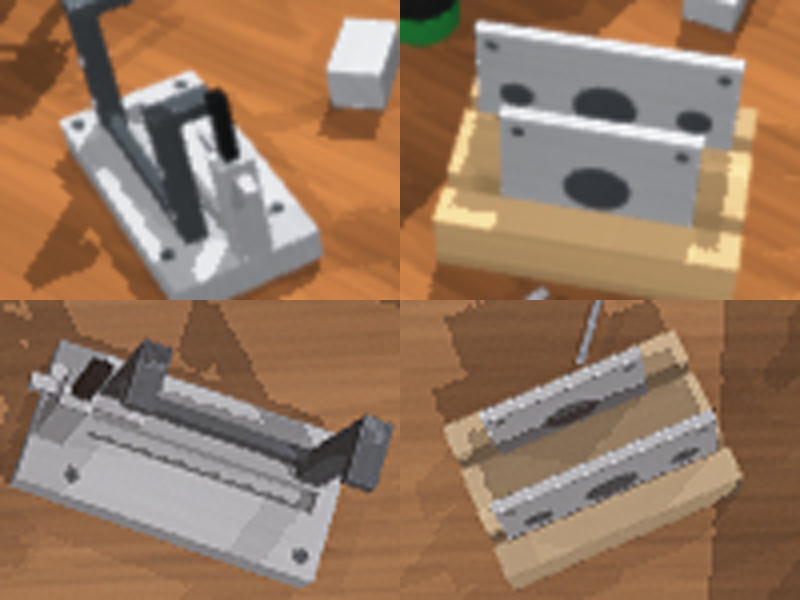

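The wider plate (one large and two smaller marks) is in the rack slot nearer the robot: scene (334,233), top (296,186). The narrower plate is in the far slot, at scene (332,252). The keeper's black tab and bracket are at the jig's left end in the top view, around (420,174). I'll enlarge the jig views so I can pick its corners.

Run:
```python
import cv2, numpy as np, pickle
S=pickle.load(open("scene0.pkl","rb"))["frame"];T=pickle.load(open("top0.pkl","rb"))["frame"]
def crop(f,x,y,w,h,k,n):
    a=cv2.resize(f[y:y+h,x:x+w,::-1],None,fx=k,fy=k,interpolation=cv2.INTER_CUBIC).copy()
    for i in range(0,w,10): cv2.line(a,(i*k,0),(i*k,6 if i%50 else 14),(0,255,255),1)
    for i in range(0,h,10): cv2.line(a,(0,i*k),(6,i*k),(0,255,255),1)
    cv2.imwrite(n,a)
crop(S,180,128,80,90,6,"pics/jS.png"); crop(T,396,156,100,75,8,"pics/jT.png")
```

```text
(no output)
```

View pics/jS.png

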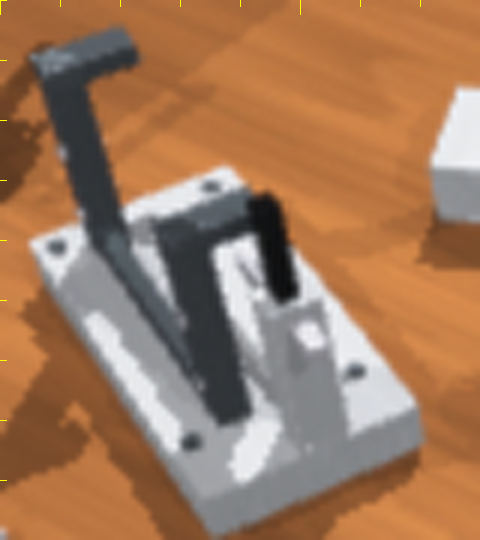

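View pics/jT.png

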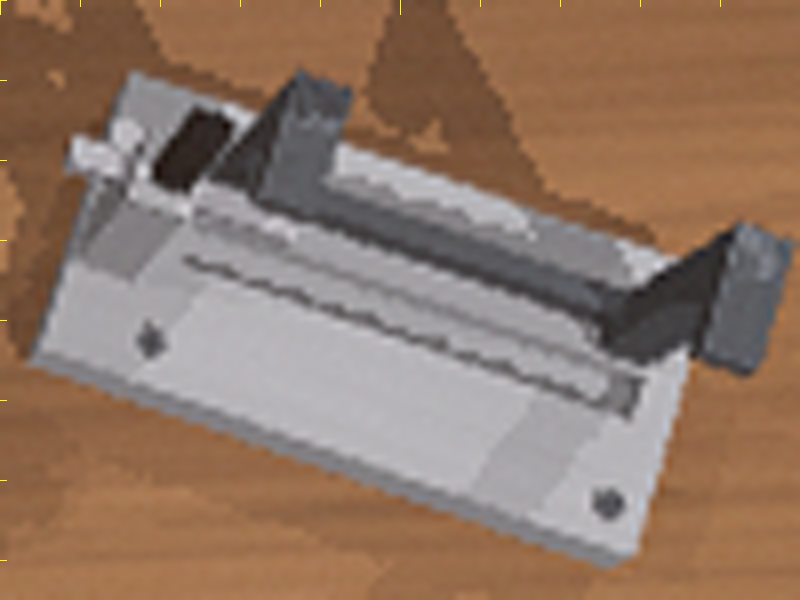

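The scene crop gives the base corners and hook at about (185,168), (249,196) and (215,211), with the black tab near (225,165). In the top crop the groove runs from about (419,188) to (475,206), the tab top is near (420,172), and the hooks are at (436,168) and (489,193). I'll fit x, y and yaw from these points and cast rays for the plate.

```bash
cat > h.py <<'E'
import numpy as np, pickle, cv2
from scipy.optimize import least_squares
from scipy.spatial.transform import Rotation as Ro
def f(c): return c["frame"].shape[0]/2/np.tan(np.radians(c["fovy"])/2)
def proj(c,X):
    p=np.atleast_2d(X)@np.array(c["R"]).T+np.array(c["t"]); return p[:,:2]/p[:,2:]*f(c)+[c["cx"],c["cy"]]
def ray(c,uv,z):
    R=np.array(c["R"]);o=-R.T@c["t"];d=R.T@np.array([(uv[0]-c["cx"])/f(c),(uv[1]-c["cy"])/f(c),1]);return o+d*(z-o[2])/d[2]
def tri(c1,u1,c2,u2):
    K=lambda c:np.array([[f(c),0,c["cx"]],[0,f(c),c["cy"]],[0,0,1]])@np.c_[c["R"],c["t"]]
    p=cv2.triangulatePoints(K(c1),K(c2),np.array(u1,float),np.array(u2,float))[:,0];return p[:3]/p[3]
def rz(a): return Ro.from_euler("z",a).as_matrix()
E
cat > fit.py <<'E'
from h import *
S=pickle.load(open("scene0.pkl","rb"));T=pickle.load(open("top0.pkl","rb"))
s=lambda x,y:((x+.5)/6-.5+180,(y+.5)/6-.5+128); t=lambda x,y:((x+.5)/8-.5+396,(y+.5)/8-.5+156)
# (cam,px,model,uses q)
P=[(S,s(210,500),(45,122,27),0),(S,s(417,408),(-65,122,27),0),(S,s(32,243),(45,-98,27),0),(S,s(232,168),(-65,-98,27),0),
(S,s(127,28),(-26,-84,142),0),(S,s(138,45),(-26,-64,142),0),(S,s(265,198),(-18,106,165),1),
(T,t(32,356),(-65,122,27),0),(T,t(637,545),(-65,-98,27),0),(T,t(130,72),(45,122,27),0),
(T,t(298,70),(20,84,142),0),(T,t(352,92),(20,64,142),0),(T,t(740,222),(20,-64,142),0),(T,t(793,240),(20,-84,142),0),
(T,t(752,375),(-26,-84,130),0),(T,t(695,355),(-26,-64,130),0),(T,t(200,107),(-12,113,165),1),(T,t(236,122),(-12,99,165),1),
(T,t(630,417),(-18,-84,27),0),(T,t(645,375),(0,-84,27),0),(T,t(183,262),(-18,84,27),0)]
def res(p):
    return np.concatenate([(proj(c,rz(p[2])@((np.array(m)+[0,q*p[3]*1000,0])/1000)+[p[0],p[1],0])-u)[0] for c,u,m,q in P])
r=least_squares(res,[.5,-.1,-.3,0],loss="soft_l1",f_scale=.7)
print(np.round(r.x,4),np.degrees(r.x[2]));print(np.round(res(r.x).reshape(-1,2),1).tolist())
for name,cam in(("S",S),("T",T)):
    sub=[i for i in range(len(P)) if P[i][0] is cam]
    g=least_squares(lambda p:res(p).reshape(-1,2)[sub].ravel(),r.x,loss="soft_l1",f_scale=.7);print(name,np.round(g.x,4))
# plate ends
a=(301.5,216.2);b=(367.7,225.5);A=(267.5,197);B=(323.7,175.7)
print("S",ray(S,a,.12),ray(S,b,.12),"T",ray(T,A,.12),ray(T,B,.12),"tri",tri(S,b,T,A),tri(S,a,T,B))
E
python3 fit.py
```

```text
[ 0.5366 -0.2238 -0.3904  0.0006] -22.367045761440476
[[-0.4, -0.5], [0.8, -1.2], [-0.2, -0.6], [-0.4, -0.8], [-0.7, -1.1], [0.1, -0.6], [0.3, -0.3], [0.9, -0.9], [-0.3, 1.1], [-0.1, 0.0], [-0.3, -0.2], [0.3, -0.4], [-0.4, -0.7], [0.5, -0.4], [-0.9, 0.2], [-1.3, 0.1], [-0.4, -0.0], [0.4, -0.1], [0.1, 0.1], [-0.1, -0.4], [-0.5, 0.2]]
S [ 0.5388 -0.2211 -0.3949 -0.0021]
T [ 0.5363 -0.2243 -0.3864  0.0012]
S [0.57927267 0.13472301 0.12      ] [0.51978574 0.28065002 0.12      ] T [0.52427719 0.2802751  0.12      ] [0.57537821 0.13073084 0.12      ] tri [0.52305716 0.28069702 0.12344099] [0.5763087  0.13143584 0.11545509]
```

The jig is at (0.537, -0.223) with yaw -0.390. The plate's top centre is at (0.549, 0.206) with yaw about 0.355 and a measured length of 158 mm, which matches 160. The tool can only shift and spin about the vertical, so I plan the lean as follows:
- Grip only about 6 mm of the plate's top edge.
- Press the foot against the rack's slot wall so the plate tilts in the grip.
- Squeeze hard to hold the tilt.

The keeper comes first.

```bash
cat >> h.py <<'E'
J=np.array([.537,-.223]); JY=-.390
def jw(x,y,z): # jig mm -> world m
    p=rz(JY)@(np.array([x,y,z])/1000); return p+[J[0],J[1],0]
def wj(p): return rz(JY).T@(np.array(p)-[J[0],J[1],0])*1000
def tool(s): return Ro.from_rotvec(s["ee_rot"]).as_matrix()
def plan(s,segs):
    """segs: (target xyz, tool-y yaw, rows); prints rows"""
    R=tool(s);p=np.array(s["eef_pos"]);out=[]
    for tgt,yaw,n in segs:
        y=R[:,1];d=(np.degrees(yaw-np.arctan2(y[1],y[0]))+180)%360-180
        step=(np.array(tgt)-p)/n
        for i in range(n):
            out.append((np.round(R.T@step,4).tolist(),round(-d/n,2)));R=R@rz(-np.radians(d/n))
        p=np.array(tgt)
    for o in out: print(o)
def show(s): 
    y=tool(s)[:,1];print("t",round(s["time_s"],2),"pos",np.round(s["eef_pos"],4),"jig",np.round(wj(s["eef_pos"]),1),"yawY",round(np.arctan2(y[1],y[0]),4),"z",np.round(tool(s)[:,2],3),"F",np.round(s["ft_force"],1),"w",round(s["gripper_width"]*92,1),"ff",round(s["finger_force"],1))
E
python3 - <<'E'
from h import *
from rig import manip
s=manip.read_state();show(s)
g=jw(-18,106,131);print(g)
plan(s,[((.30,-.33,.26),-.39,5),((g[0],g[1],.20),-.39,6),((g[0],g[1],.131),-.39,2)])
E
```

```text
t 0.1 pos [ 0.2158 -0.6126  0.2137] jig [-149.  -482.5  213.7] yawY -1.2321 z [-0.001  0.001 -1.   ] F [ 0.3  0.4 -0.2] w 92.1 ff 0.0
[ 0.56065161 -0.11811625  0.131     ]
([0.0347, -0.0477, -0.0092], np.float64(-9.65))
([0.0422, -0.0412, -0.0092], np.float64(-9.65))
([0.0485, -0.0336, -0.0092], np.float64(-9.65))
([0.0534, -0.025, -0.0092], np.float64(-9.65))
([0.0569, -0.0157, -0.0092], np.float64(-9.65))
([0.0492, 0.0268, 0.01], np.float64(0.0))
([0.0492, 0.0268, 0.01], np.float64(0.0))
([0.0492, 0.0268, 0.01], np.float64(0.0))
([0.0492, 0.0268, 0.01], np.float64(0.0))
([0.0492, 0.0268, 0.01], np.float64(0.0))
([0.0492, 0.0268, 0.01], np.float64(0.0))
([-0.0, 0.0, 0.0345], np.float64(-0.0))
([-0.0, 0.0, 0.0345], np.float64(-0.0))
```

>>> send_rows:
  targets:
    - {"linear": [0.0347,-0.0477,-0.0092],"spin": -9.65}
    - {"linear": [0.0422,-0.0412,-0.0092],"spin": -9.65}
    - {"linear": [0.0485,-0.0336,-0.0092],"spin": -9.65}
    - {"linear": [0.0534,-0.025,-0.0092],"spin": -9.65}
    - {"linear": [0.0569,-0.0157,-0.0092],"spin": -9.65}
  grip: -0.1
  grip_force: 20

```text
time_s: 0.72
eef_pos: [0.3004, -0.3284, 0.2607]
ee_rot: [-2.605, -1.756, 0.0]
ft_force: [2.3, 0.4, 0.1]
gripper_width: 0.55
finger_force: 0.0
```

>>> send_rows:
  targets:
    - {"linear": [0.049,0.027,0.008],"spin": 0}
    - {"linear": [0.049,0.027,0.008],"spin": 0}
    - {"linear": [0.049,0.027,0.008],"spin": 0}
    - {"linear": [0.049,0.027,0.008],"spin": 0}
    - {"linear": [0.049,0.027,0.008],"spin": 0}

```text
time_s: 1.35
eef_pos: [0.5192, -0.1541, 0.2201]
ee_rot: [-2.61, -1.748, 0.001]
ft_force: [0.5, -1.2, -0.2]
gripper_width: 0.548
finger_force: 0.0
```

Run:
```python
from h import *
from rig import manip
s=manip.read_state();show(s)
g=jw(-18,106,131)
plan(s,[((g[0],g[1],.20),-.39,2),((g[0],g[1],.131),-.39,2)])
```

```text
t 1.35 pos [ 0.5192 -0.1541  0.2201] jig [-42.6  57.  220.1] yawY -0.3905 z [-0. -0. -1.] F [ 0.5 -1.2 -0.2] w 50.4 ff 0.0
([0.0245, 0.0123, 0.01], np.float64(-0.01))
([0.0245, 0.0123, 0.01], np.float64(-0.01))
([0.0, 0.0, 0.0345], np.float64(-0.0))
([0.0, 0.0, 0.0345], np.float64(-0.0))
```

>>> send_rows:
  targets:
    - {"linear": [0.0245,0.0123,0.01],"spin": 0}
    - {"linear": [0.0245,0.0123,0.01],"spin": 0}
    - {"linear": [0,0,0.034],"spin": 0}
    - {"linear": [0,0,0.034],"spin": 0}

```text
time_s: 1.85
eef_pos: [0.5597, -0.1187, 0.1314]
ee_rot: [-2.609, -1.75, 0.0]
ft_force: [0.1, -0.8, 0.1]
gripper_width: 0.55
finger_force: 0.0
```

>>> send_rows:
  targets:
    - {"linear": [0,0,0],"spin": 0}
    - {"linear": [0,0,0],"spin": 0}
    - {"linear": [0,0,0],"spin": 0}
    - {"linear": [0,0,0],"spin": 0}
  grip: 1
  grip_force: 20

```text
time_s: 2.35
eef_pos: [0.5609, -0.1196, 0.1339]
ee_rot: [2.608, 1.747, 0.004]
ft_force: [10.3, -5.6, -4.3]
gripper_width: 0.136
finger_force: 5.5
```

>>> send_rows:
  targets:
    - {"linear": [0.008,0.001,0],"spin": 0}
    - {"linear": [0.009,0,0],"spin": 0}
    - {"linear": [0.009,0,0],"spin": 0}
    - {"linear": [0.009,0,0],"spin": 0}
    - {"linear": [0.002,0,0],"spin": 0}

```text
time_s: 2.98
eef_pos: [0.5746, -0.0881, 0.1337]
ee_rot: [2.608, 1.745, -0.005]
ft_force: [-3.5, -9.4, 9.0]
gripper_width: 0.126
finger_force: 20.0
```

>>> send_rows:
  targets:
    - {"linear": [0,0,0],"spin": 0}
    - {"linear": [0,0,0],"spin": 0}

```text
time_s: 3.22
eef_pos: [0.5746, -0.0881, 0.1338]
ee_rot: [2.609, 1.744, -0.004]
ft_force: [-3.0, -7.5, 8.4]
gripper_width: 0.124
finger_force: 20.0
```

Run:
```python
from h import *
from rig import manip
show(manip.read_state())
```

```text
t 3.23 pos [ 0.5746 -0.0881  0.1338] jig [-16.5 139.1 133.8] yawY -0.3921 z [-0.    -0.004 -1.   ] F [-3.  -7.5  8.4] w 11.4 ff 20.0
```

The keeper is held against its open stop: about 8 N along y, far above its friction. The pinched tab also shows the jig lies about 1.5 mm further along +x, so I'll correct for that. Next I release and go to the plate.

>>> send_rows:
  targets:
    - {"linear": [0,0,0],"spin": 0}
    - {"linear": [0,0,0],"spin": 0}
    - {"linear": [0,0,-0.02],"spin": 0}
    - {"linear": [0,0,-0.04],"spin": 0}
    - {"linear": [0,0,-0.04],"spin": 0}
  grip: 0.3

```text
time_s: 3.85
eef_pos: [0.5747, -0.0846, 0.2348]
ee_rot: [-2.609, -1.75, -0.001]
ft_force: [0.4, -1.1, -0.1]
gripper_width: 0.349
finger_force: 0.0
```

```bash
sed -i 's/^J=.*; JY/J=np.array([.5384,-.2236]); JY/' h.py
python3 - <<'E'
from h import *
from rig import manip, read_camera
s=manip.read_state();show(s)
C={n:read_camera(n) for n in("scene","top")};pickle.dump(C,open("c1.pkl","wb"))
# plate top edge: bright pixels near predicted edge, per column, both views
for n,(a,b) in {"scene":((301.5,216.2),(367.7,225.5)),"top":((267.5,197),(323.7,175.7))}.items():
    g=C[n]["frame"].min(2).astype(float);pts=[]
    for u in np.arange(int(a[0])+5,int(b[0])-4):
        v=a[1]+(b[1]-a[1])*(u-a[0])/(b[0]-a[0]);r=np.arange(int(v)-5,int(v)+6);w=g[r,u]
        w=np.clip(w-200,0,None)
        if w.sum()>0: pts.append((u,(w*r).sum()/w.sum()))
    pts=np.array(pts);k=np.polyfit(pts[:,0],pts[:,1],1);
    k=np.polyfit(*pts[abs(np.polyval(k,pts[:,0])-pts[:,1])<1].T,1)
    A=ray(C[n],(a[0],np.polyval(k,a[0])),.12);B=ray(C[n],(b[0],np.polyval(k,b[0])),.12)
    d=(A-B) if A[1]>B[1] else (B-A); print(n,len(pts),A[:2],B[:2],"mid",(A+B)[:2]/2,"L",np.linalg.norm(d),"yaw",np.arctan2(-d[0],d[1]))
m=(.5495,.2065)
plan(s,[((*m,.24),.355,7)])
E
```

```text
t 3.85 pos [ 0.5747 -0.0846  0.2348] jig [-19.3 142.4 234.8] yawY -0.389 z [ 0.     0.001 -1.   ] F [ 0.4 -1.1 -0.1] w 32.1 ff 0.0
scene 53 [0.57906985 0.13458451] [0.52079864 0.28116763] mid [0.54993424 0.20787607] L 0.15774075241561136 yaw 0.37837539232576756
top 18 [0.52232369 0.28030495] [0.5811229  0.13047072] mid [0.55172329 0.20538783] L 0.1609585133576141 yaw 0.3739622168188317
([0.0371, -0.0191, -0.0007], np.float64(-6.09))
([0.0389, -0.0151, -0.0007], np.float64(-6.09))
([0.0403, -0.0108, -0.0007], np.float64(-6.09))
([0.0412, -0.0065, -0.0007], np.float64(-6.09))
([0.0417, -0.0021, -0.0007], np.float64(-6.09))
([0.0417, 0.0023, -0.0007], np.float64(-6.09))
([0.0412, 0.0067, -0.0007], np.float64(-6.09))
```

>>> send_rows:
  targets:
    - {"linear": [0.0371,-0.0191,-0.0007],"spin": -6.26}
    - {"linear": [0.0389,-0.0149,-0.0007],"spin": -6.26}
    - {"linear": [0.0403,-0.0106,-0.0007],"spin": -6.26}
    - {"linear": [0.0412,-0.0062,-0.0007],"spin": -6.26}
    - {"linear": [0.0417,-0.0018,-0.0007],"spin": -6.26}

```text
time_s: 4.58
eef_pos: [0.5561, 0.1239, 0.2364]
ee_rot: [2.036, 2.392, 0.0]
ft_force: [0.9, 0.3, -0.5]
gripper_width: 0.347
finger_force: 0.0
```

>>> send_rows:
  targets:
    - {"linear": [0.0417,0.0028,0.0],"spin": -6.26}
    - {"linear": [0.0412,0.0073,0.0],"spin": -6.26}
    - {"linear": [0,0,0.04],"spin": 0}

```text
time_s: 4.95
eef_pos: [0.5494, 0.2115, 0.1989]
ee_rot: [1.758, 2.601, 0.011]
ft_force: [1.0, -1.1, 0.0]
gripper_width: 0.349
finger_force: 0.0
```

Run:
```python
from h import *
from rig import manip
s=manip.read_state();show(s)
plan(s,[((.5508,.2066,.150),.376,1),((.5508,.2066,.113),.376,2)])
```

```text
t 4.95 pos [0.5494 0.2115 0.1989] jig [-155.2  406.7  198.9] yawY 0.3821 z [ 0.006  0.005 -1.   ] F [ 1.  -1.1  0. ] w 32.1 ff 0.0
([-0.0052, -0.0009, 0.0488], np.float64(0.35))
([-0.0, -0.0001, 0.0185], np.float64(-0.0))
([-0.0, -0.0001, 0.0185], np.float64(-0.0))
```

>>> send_rows:
  targets:
    - {"linear": [-0.001,0,0.03],"spin": 0}
    - {"linear": [0,0,0],"spin": 0}

```text
time_s: 5.2
eef_pos: [0.5478, 0.2042, 0.1642]
ee_rot: [-1.766, -2.594, 0.006]
ft_force: [-0.3, 0.4, 0.3]
gripper_width: 0.35
finger_force: 0.0
```

Run:
```python
from h import *
from rig import manip
s=manip.read_state();show(s)
plan(s,[((.5508,.2066,.113),.376,2)])
```

```text
t 5.2 pos [0.5478 0.2042 0.1642] jig [-154.   399.2  164.2] yawY 0.3754 z [-0.005 -0.001 -1.   ] F [-0.3  0.4  0.3] w 32.2 ff 0.0
([0.0006, 0.002, 0.0256], np.float64(-0.02))
([0.0006, 0.002, 0.0256], np.float64(-0.02))
```

>>> send_rows:
  targets:
    - {"linear": [0.0006,0.002,0.025],"spin": 0}
    - {"linear": [0.0006,0.002,0.025],"spin": 0}
    - {"linear": [0,0,0],"spin": 0}

```text
time_s: 5.58
eef_pos: [0.5523, 0.2072, 0.1161]
ee_rot: [-1.768, -2.596, 0.002]
ft_force: [-0.3, 1.1, 0.2]
gripper_width: 0.353
finger_force: 0.0
```

Run:
```python
from h import *
from rig import manip
s=manip.read_state();show(s)
plan(s,[((.5508,.2066,.113),.376,1)])
```

```text
t 5.58 pos [0.5523 0.2072 0.1161] jig [-150.9  403.8  116.1] yawY 0.3748 z [-0.002 -0.    -1.   ] F [-0.3  1.1  0.2] w 32.4 ff 0.0
([-0.0, -0.0016, 0.0031], np.float64(-0.07))
```

>>> send_rows:
  targets:
    - {"linear": [0,-0.001,0.0025],"spin": 0}
    - {"linear": [0,0,0],"spin": 0}
    - {"linear": [0,0,0],"spin": 0}
    - {"linear": [0,0,0],"spin": 0}
  grip: 1
  grip_force: 15

```text
time_s: 6.08
eef_pos: [0.5524, 0.2072, 0.1146]
ee_rot: [1.768, 2.595, 0.002]
ft_force: [-0.3, -1.7, 5.0]
gripper_width: 0.082
finger_force: 15.1
```

Run:
```python
from h import *
from rig import manip
s=manip.read_state();show(s)
```

```text
t 6.08 pos [0.5524 0.2072 0.1146] jig [-150.8  403.7  114.6] yawY 0.3747 z [ 0.002  0.    -1.   ] F [-0.3 -1.7  5. ] w 7.6 ff 15.1
```

>>> send_rows:
  targets:
    - {"linear": [0,0,-0.008],"spin": 0}
    - {"linear": [0,0,-0.01],"spin": 0}
    - {"linear": [0,0,-0.008],"spin": 0}
    - {"linear": [0,0,0],"spin": 0}

```text
time_s: 6.58
eef_pos: [0.5522, 0.2071, 0.1404]
ee_rot: [1.768, 2.596, 0.002]
ft_force: [-0.2, -0.1, -3.3]
gripper_width: 0.082
finger_force: 15.0
```

Run:
```python
from h import *
from rig import manip,read_camera
s=manip.read_state();show(s)
C={n:read_camera(n) for n in("scene","top")};pickle.dump(C,open("c2.pkl","wb"))
a=cv2.resize(C["scene"]["frame"][160:290,270:400,::-1],(400,400),interpolation=cv2.INTER_CUBIC)
b=cv2.resize(C["top"]["frame"][120:250,230:360,::-1],(400,400),interpolation=cv2.INTER_CUBIC)
cv2.imwrite("pics/lift.png",np.hstack([a,b]))
```

```text
t 6.58 pos [0.5522 0.2071 0.1404] jig [-151.   403.6  140.4] yawY 0.3748 z [ 0.001  0.    -1.   ] F [-0.2 -0.1 -3.3] w 7.6 ff 15.0
```

View pics/lift.png

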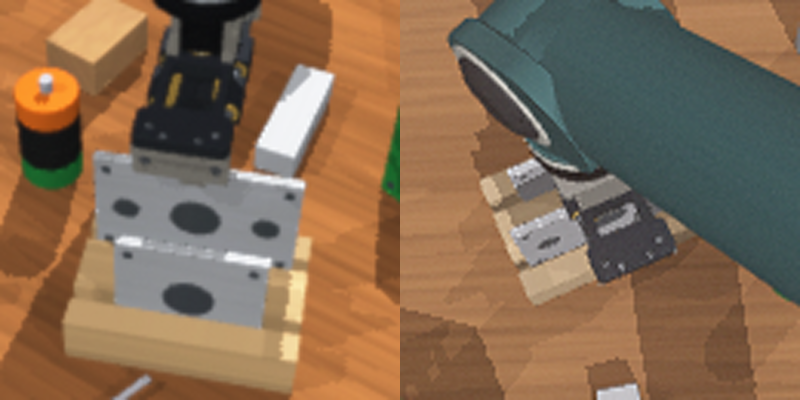

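The plate has come up upright with its foot about 9 mm inside the slot (crop left: edge from (95,155) to (303,182)), and the short plate is undisturbed. Now I lean it against the slot lip.

>>> send_rows:
  targets:
    - {"linear": [0,-0.002,-0.004],"spin": 0}
    - {"linear": [0,-0.0078,0.0003],"spin": 0}
    - {"linear": [0,-0.0078,0.0009],"spin": 0}
    - {"linear": [0,-0.0077,0.0015],"spin": 0}
    - {"linear": [0,-0.0075,0.0021],"spin": 0}
  grip_force: 10

```text
time_s: 7.3
eef_pos: [0.5208, 0.1948, 0.1388]
ee_rot: [1.768, 2.596, 0.0]
ft_force: [0.8, 0.5, -1.7]
gripper_width: 0.091
finger_force: 10.6
```

>>> send_rows:
  targets:
    - {"linear": [0,-0.0074,0.0026],"spin": 0}
    - {"linear": [0,0,0],"spin": 0}

```text
time_s: 7.55
eef_pos: [0.5137, 0.1919, 0.136]
ee_rot: [-1.768, -2.596, 0.001]
ft_force: [1.0, 0.0, -1.7]
gripper_width: 0.094
finger_force: 10.5
```

Run:
```python
from h import *
from rig import manip,read_camera
s=manip.read_state();show(s)
C=pickle.load(open("c2.pkl","rb"));C2=read_camera("scene");pickle.dump(C2,open("c3.pkl","wb"))
a=cv2.resize(C2["frame"][160:290,270:400,::-1],(520,520),interpolation=cv2.INTER_CUBIC)
cv2.imwrite("pics/lean.png",a)
```

```text
t 7.55 pos [0.5137 0.1919 0.136 ] jig [-180.8  375.   136. ] yawY 0.375 z [-0.001 -0.    -1.   ] F [ 1.   0.  -1.7] w 8.7 ff 10.5
```

View pics/lean.png

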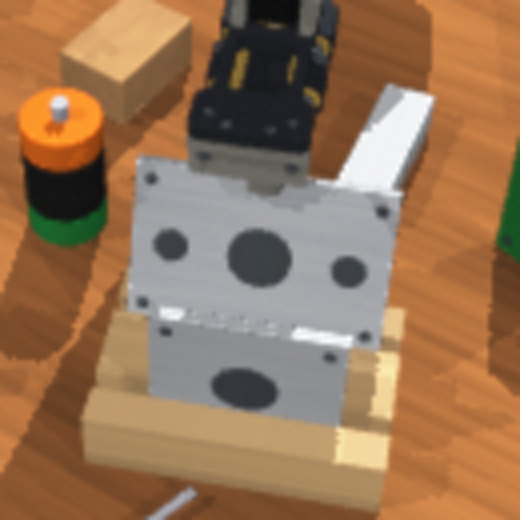

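The plate now leans back towards the robot (its face is visible from (135,160) to (400,345) in the crop). I squeeze hard and lift clear.

>>> send_rows:
  targets:
    - {"linear": [0,0,0],"spin": 0}
    - {"linear": [0,0,-0.005],"spin": 0}
    - {"linear": [0,0,-0.02],"spin": 0}
    - {"linear": [0,0,-0.04],"spin": 0}
    - {"linear": [0,0,-0.05],"spin": 0}
  grip_force: 45

```text
time_s: 8.22
eef_pos: [0.5133, 0.192, 0.2527]
ee_rot: [-1.767, -2.596, 0.003]
ft_force: [1.7, -0.0, -2.3]
gripper_width: 0.077
finger_force: 42.5
```

>>> send_rows:
  targets:
    - {"linear": [0,0,-0.05],"spin": 0}
    - {"linear": [0,0,0],"spin": 0}

```text
time_s: 8.48
eef_pos: [0.5158, 0.1938, 0.3063]
ee_rot: [1.765, 2.592, 0.01]
ft_force: [-0.3, -0.1, -3.7]
gripper_width: 0.074
finger_force: 42.0
```

Run:
```python
from h import *
from rig import manip,read_camera
s=manip.read_state();show(s)
C2=read_camera("scene");pickle.dump(C2,open("c4.pkl","wb"))
p=proj(C2,s["eef_pos"])[0].astype(int);print(p)
x0,y0=p[0]-60,p[1]-40
a=cv2.resize(C2["frame"][y0:y0+110,x0:x0+130,::-1],None,fx=6,fy=5.4545,interpolation=cv2.INTER_CUBIC);print(x0,y0)
a=cv2.resize(C2["frame"][y0:y0+100,x0:x0+130,::-1],None,fx=6,fy=6,interpolation=cv2.INTER_CUBIC)
cv2.imwrite("pics/held.png",a)
```

```text
t 8.47 pos [0.5158 0.1938 0.3063] jig [-179.6  377.5  306.3] yawY 0.3752 z [ 0.008  0.002 -1.   ] F [-0.3 -0.1 -3.7] w 6.8 ff 42.0
[340 148]
280 108
```

View pics/held.png

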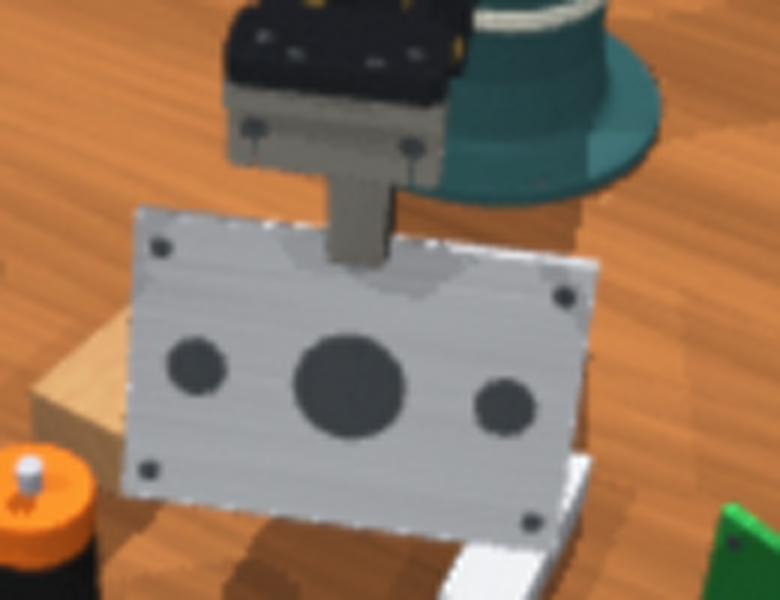

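The held plate's four corners are at crop (138,207), (598,263), (122,497) and (553,550). I'll solve its pose from these.

```bash
cat >> h.py <<'E'
def platepose(c,px,yaw0,tilt0=-.3,pos0=(.5,.2,.2)):
    """+x face corners TL(-y),TR(+y),BL(-y),BR(+y) as seen from scene cam; params x,y,z(foot),yaw,lean,roll"""
    M=np.array([[4,-80,110],[4,80,110],[4,-80,0],[4,80,0]])/1000
    def r(p): return (proj(c,M@Ro.from_euler("ZYX",p[3:]).as_matrix().T+p[:3])-px).ravel()
    g=least_squares(r,[*pos0,yaw0,tilt0,0],x_scale=[.01]*3+[.1]*3);return g.x,np.abs(r(g.x)).max()
E
python3 - <<'E'
from h import *
c=pickle.load(open("c4.pkl","rb"))
d=np.array([[138,207],[598,263],[122,497],[553,550]],float);px=(d+.5)/6-.5+[280,108]
for yz in(.3752,):
    x,e=platepose(c,px,yz,-.3,(.53,.19,.2));print(np.round(x,4),e)
E
```

```text
[ 0.5428  0.2038  0.2011  0.4182 -0.3582 -0.0196] 0.2678367579027281
```

```bash
cat >> h.py <<'E'
M4=np.array([[4,-80,110],[4,80,110],[4,-80,0],[4,80,0]])/1000
def gripfit(c,px,tcp,yaw,fix=True):
    """plate held at tool yaw; params: oy (plate centre along tool x), s (TCP below plate top), lean, roll -> foot world"""
    def pose(p):
        R=Ro.from_euler("ZYX",[yaw,p[2],p[3]]).as_matrix()
        return R,np.array(tcp)-R@np.array([0,-p[0],.110-p[1]])
    def r(p):
        R,t=pose(p);return (proj(c,M4@R.T+t)-px).ravel()
    g=least_squares(r,[0,.005,-.35,0],x_scale=[.01,.01,.1,.1]);return g.x,r(g.x).reshape(-1,2),pose(g.x)[1]
E
python3 - <<'E'
from h import *
from rig import manip
c=pickle.load(open("c4.pkl","rb"))
d=np.array([[138,207],[598,263],[122,497],[553,550]],float);px=(d+.5)/6-.5+[280,108]
for tcp in((.5158,.1938,.3063),(.5137,.1919,.3063)):
    x,e,f=gripfit(c,px,tcp,.375);print(np.round(x,4),np.round(e,1).tolist(),f)
show(manip.read_state())
E
```

```text
[ 0.      0.0046 -0.3283  0.0046] [[-0.6, 0.1], [0.1, -0.0], [-0.1, -0.5], [0.6, 0.5]] [0.54724139 0.20674372 0.20650105]
[ 0.0008  0.0029 -0.3368  0.0048] [[-0.5, 0.1], [-0.0, -0.1], [0.0, -0.5], [0.5, 0.5]] [0.54615084 0.20612597 0.20518479]
t 8.53 pos [0.5146 0.1927 0.3035] jig [-180.3  376.   303.5] yawY 0.375 z [ 0.003  0.    -1.   ] F [-1.5  0.4 -3.1] w 7.0 ff 42.1
```

The plate is held at a 19° lean, centred within 1 mm, with the TCP 4 mm below its top edge. Now I carry it to just in front of the jig's hooks.

Run:
```python
from h import *
from rig import manip
s=manip.read_state()
plan(s,[(jw(-76,0,295),-.39,10),(jw(-76,0,160),-.39,4)])
```

```text
([-0.0343, -0.0185, 0.0008], np.float64(4.38))
([-0.0357, -0.0158, 0.0008], np.float64(4.38))
([-0.0368, -0.0131, 0.0008], np.float64(4.38))
([-0.0377, -0.0102, 0.0008], np.float64(4.38))
([-0.0383, -0.0073, 0.0008], np.float64(4.38))
([-0.0388, -0.0044, 0.0008], np.float64(4.38))
([-0.039, -0.0014, 0.0008], np.float64(4.38))
([-0.039, 0.0016, 0.0008], np.float64(4.38))
([-0.0387, 0.0046, 0.0008], np.float64(4.38))
([-0.0383, 0.0075, 0.0008], np.float64(4.38))
([-0.0001, -0.0001, 0.0337], np.float64(-0.0))
([-0.0001, -0.0001, 0.0337], np.float64(-0.0))
([-0.0001, -0.0001, 0.0337], np.float64(-0.0))
([-0.0001, -0.0001, 0.0337], np.float64(-0.0))
```

>>> send_rows:
  targets:
    - {"linear": [-0.0343,-0.0185,0.0008],"spin": 4.38}
    - {"linear": [-0.0357,-0.0158,0.0008],"spin": 4.38}
    - {"linear": [-0.0368,-0.0131,0.0008],"spin": 4.38}
    - {"linear": [-0.0377,-0.0102,0.0008],"spin": 4.38}
    - {"linear": [-0.0383,-0.0073,0.0008],"spin": 4.38}

```text
time_s: 9.15
eef_pos: [0.4894, -0.0028, 0.2957]
ee_rot: [-2.23, -2.209, 0.004]
ft_force: [2.1, -0.8, -2.4]
gripper_width: 0.076
finger_force: 42.4
```

>>> send_rows:
  targets:
    - {"linear": [-0.0388,-0.0044,0.0008],"spin": 4.38}
    - {"linear": [-0.039,-0.0014,0.0008],"spin": 4.38}
    - {"linear": [-0.039,0.0016,0.0008],"spin": 4.38}
    - {"linear": [-0.0387,0.0046,0.0008],"spin": 4.38}
    - {"linear": [-0.0383,0.0075,0.0008],"spin": 4.38}

```text
time_s: 9.78
eef_pos: [0.4662, -0.1959, 0.2916]
ee_rot: [-2.609, -1.745, 0.003]
ft_force: [0.9, -0.1, -2.6]
gripper_width: 0.073
finger_force: 42.4
```

>>> send_rows:
  targets:
    - {"linear": [0,0,0],"spin": 0}
    - {"linear": [0,0,0],"spin": 0}

```text
time_s: 10.02
eef_pos: [0.4671, -0.1942, 0.2921]
ee_rot: [-2.606, -1.749, 0.002]
ft_force: [0.4, 0.2, -3.2]
gripper_width: 0.075
finger_force: 42.3
```

Run:
```python
from h import *
from rig import manip
s=manip.read_state();show(s)
plan(s,[(jw(-76,0,155),-.39,5)])
```

```text
t 10.03 pos [ 0.4671 -0.1942  0.2921] jig [-7.710e+01  1.000e-01  2.921e+02] yawY -0.3887 z [-0.002  0.002 -1.   ] F [ 0.4  0.2 -3.2] w 6.9 ff 42.3
([-0.0, 0.0003, 0.0274], np.float64(0.01))
([-0.0, 0.0003, 0.0274], np.float64(0.01))
([-0.0, 0.0003, 0.0274], np.float64(0.01))
([-0.0, 0.0003, 0.0274], np.float64(0.01))
([-0.0, 0.0003, 0.0274], np.float64(0.01))
```

>>> send_rows:
  targets:
    - {"linear": [0,0.0003,0.0274],"spin": 0}
    - {"linear": [0,0.0003,0.0274],"spin": 0}
    - {"linear": [0,0.0003,0.0274],"spin": 0}
    - {"linear": [0,0.0003,0.0274],"spin": 0}
    - {"linear": [0,0.0003,0.0274],"spin": 0}

```text
time_s: 10.65
eef_pos: [0.4692, -0.194, 0.1551]
ee_rot: [-2.606, -1.753, 0.0]
ft_force: [-0.3, 0.4, -2.4]
gripper_width: 0.075
finger_force: 42.3
```

>>> send_rows:
  targets:
    - {"linear": [0,0,0],"spin": 0}
    - {"linear": [0,0,0],"spin": 0}

```text
time_s: 10.9
eef_pos: [0.47, -0.1951, 0.157]
ee_rot: [2.608, 1.751, 0.001]
ft_force: [0.7, -0.8, -2.6]
gripper_width: 0.078
finger_force: 42.3
```

Run:
```python
from h import *
from rig import manip,read_camera
s=manip.read_state();show(s)
C={n:read_camera(n) for n in("scene","top")};pickle.dump((s,C),open("c5.pkl","wb"))
c=C["scene"]; a=cv2.resize(c["frame"][118:218,175:275,::-1],None,fx=6,fy=6,interpolation=cv2.INTER_CUBIC)
for i in range(0,100,10): cv2.line(a,(i*6,0),(i*6,6 if i%50 else 14),(0,255,255),1);cv2.line(a,(0,i*6),(6,i*6),(0,255,255),1)
cv2.imwrite("pics/pre.png",a)
```

```text
t 10.9 pos [ 0.47   -0.1951  0.157 ] jig [-74.1   0.4 157. ] yawY -0.3881 z [ 0.001 -0.    -1.   ] F [ 0.7 -0.8 -2.6] w 7.2 ff 42.3
```

View pics/pre.png

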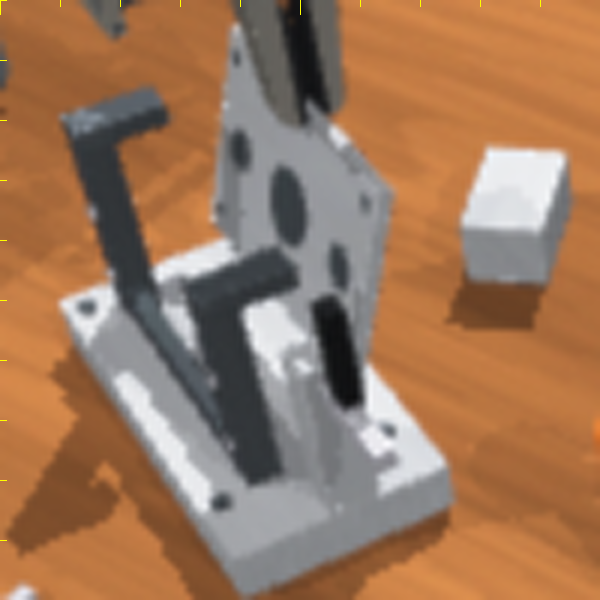

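The tab is open (crop (340,350)) and the leaning plate sits in front of the hooks, its top edge running from (235,25) to (390,188). I'll compare predicted and picked pixels for the plate and the jig.

Run:
```python
from h import *
s,C=pickle.load(open("c5.pkl","rb"));c=C["scene"]
k=lambda p:(proj(c,p)-[175,118]+.5)*6-.5
R=Ro.from_euler("ZYX",[-.389,-.335,0]).as_matrix();t=np.array(s["eef_pos"])-R@[0,0,.106]
print("foot jig",wj(t));print("plate",k(M4@R.T+t).round(0).tolist(),"picked (235,25),(390,188),(214,224),(~367,360)")
print("jig",k(np.array([jw(*m) for m in((45,122,27),(-65,122,27),(45,-98,27),(-26,-84,142),(-26,-64,142),(-26,64,142))])).round(0).tolist(),"picked (240,560),(447,468),(62,303),(157,88),(168,105),(297,265)")
```

```text
foot jig [-39.24926869   0.393152    56.908243  ]
plate [[233.0, 23.0], [381.0, 189.0], [207.0, 217.0], [345.0, 391.0]] picked (235,25),(390,188),(214,224),(~367,360)
jig [[235.0, 560.0], [450.0, 463.0], [59.0, 302.0], [150.0, 84.0], [166.0, 103.0], [279.0, 242.0]] picked (240,560),(447,468),(62,303),(157,88),(168,105),(297,265)
```

Plate and jig agree to 1–2 mm. Now the foot goes over the groove, then down.

>>> send_rows:
  targets:
    - {"linear": [0,0.0085,0.006],"spin": 0}
    - {"linear": [0,0.0085,0.006],"spin": 0}
    - {"linear": [0,0.0085,0.006],"spin": 0}
    - {"linear": [0,0.0075,0.006],"spin": 0}
    - {"linear": [0,0,0],"spin": 0}

```text
time_s: 11.62
eef_pos: [0.4999, -0.2083, 0.1313]
ee_rot: [-2.608, -1.749, 0.001]
ft_force: [-0.5, -0.6, -2.8]
gripper_width: 0.077
finger_force: 42.2
```

Run:
```python
from h import *
from rig import manip
show(manip.read_state())
```

```text
t 11.62 pos [ 0.4999 -0.2083  0.1313] jig [-41.4  -0.4 131.3] yawY -0.3896 z [-0.001  0.001 -1.   ] F [-0.5 -0.6 -2.8] w 7.0 ff 42.2
```

>>> send_rows:
  targets:
    - {"linear": [0,0,0.005],"spin": 0}
    - {"linear": [0,0,0.005],"spin": 0}
    - {"linear": [0,0,0],"spin": 0}

```text
time_s: 12.0
eef_pos: [0.4993, -0.2082, 0.1218]
ee_rot: [-2.609, -1.749, 0.001]
ft_force: [-0.0, -1.1, -2.9]
gripper_width: 0.081
finger_force: 42.3
```

Run:
```python
from h import *
from rig import manip
show(manip.read_state())
```

```text
t 12.0 pos [ 0.4993 -0.2082  0.1218] jig [-42.   -0.6 121.8] yawY -0.3896 z [-0.001  0.    -1.   ] F [-0.  -1.1 -2.9] w 7.5 ff 42.3
```

>>> send_rows:
  targets:
    - {"linear": [0,0.002,0.002],"spin": 0}
    - {"linear": [0,0,0.002],"spin": 0}
    - {"linear": [0,0,0.001],"spin": 0}
    - {"linear": [0,0,0],"spin": 0}

```text
time_s: 12.5
eef_pos: [0.5017, -0.2091, 0.1173]
ee_rot: [2.609, 1.749, -0.0]
ft_force: [-0.7, 1.0, -0.8]
gripper_width: 0.078
finger_force: 42.3
```

Run:
```python
from h import *
from rig import manip
show(manip.read_state())
```

```text
t 12.5 pos [ 0.5017 -0.2091  0.1173] jig [-39.5  -0.6 117.3] yawY -0.3895 z [ 0. -0. -1.] F [-0.7  1.  -0.8] w 7.2 ff 42.3
```

The foot is on the groove floor: the wrist now carries 0.8 N instead of 2.9 N. I ease the grip and swing the top upright along the arc.

>>> send_rows:
  targets:
    - {"linear": [0,0,0],"spin": 0}
    - {"linear": [0,0.004,-0.0008],"spin": 0}
    - {"linear": [0,0.004,-0.0008],"spin": 0}
    - {"linear": [0,0.004,-0.0006],"spin": 0}
    - {"linear": [0,0.004,-0.0006],"spin": 0}
  grip_force: 8

```text
time_s: 13.12
eef_pos: [0.517, -0.2154, 0.1202]
ee_rot: [2.609, 1.749, 0.001]
ft_force: [-0.8, 0.2, 3.5]
gripper_width: 0.087
finger_force: 7.7
```

Run:
```python
from h import *
from rig import manip
show(manip.read_state())
```

```text
t 13.12 pos [ 0.517  -0.2154  0.1202] jig [-22.9  -0.5 120.2] yawY -0.3896 z [ 0.001 -0.    -1.   ] F [-0.8  0.2  3.5] w 8.0 ff 7.7
```

>>> send_rows:
  targets:
    - {"linear": [0,0.0045,-0.0003],"spin": 0}
    - {"linear": [0,0.0045,-0.0002],"spin": 0}
    - {"linear": [0,0.004,0],"spin": 0}
    - {"linear": [0,0,0],"spin": 0}

```text
time_s: 13.62
eef_pos: [0.5287, -0.2202, 0.1204]
ee_rot: [2.609, 1.749, 0.0]
ft_force: [-0.7, -0.1, 2.9]
gripper_width: 0.084
finger_force: 8.0
```

Run:
```python
from h import *
from rig import manip
show(manip.read_state())
```

```text
t 13.62 pos [ 0.5287 -0.2202  0.1204] jig [-10.2  -0.5 120.4] yawY -0.3896 z [ 0.  0. -1.] F [-0.7 -0.1  2.9] w 7.7 ff 8.0
```

>>> send_rows:
  targets:
    - {"linear": [0,0.003,0],"spin": 0}
    - {"linear": [0,0.003,0],"spin": 0}
    - {"linear": [0,0.002,0],"spin": 0}
    - {"linear": [0,0,0],"spin": 0}

```text
time_s: 14.12
eef_pos: [0.5353, -0.2229, 0.1201]
ee_rot: [-2.608, -1.749, 0.001]
ft_force: [-2.5, 1.1, 1.2]
gripper_width: 0.086
finger_force: 8.1
```

Run:
```python
from h import *
from rig import manip
show(manip.read_state())
```

```text
t 14.12 pos [ 0.5353 -0.2229  0.1201] jig [ -3.2  -0.5 120.1] yawY -0.3897 z [-0.001  0.001 -1.   ] F [-2.5  1.1  1.2] w 7.9 ff 8.1
```

The plate touches the posts (-2.7 N along jig x at TCP x = -3). I open slightly, let it settle, lift away and look.

>>> send_rows:
  targets:
    - {"linear": [0,0,0],"spin": 0}
    - {"linear": [0,0,0],"spin": 0}
    - {"linear": [0,0,0],"spin": 0}
    - {"linear": [0,0,-0.02],"spin": 0}
    - {"linear": [0,0,-0.05],"spin": 0}
  grip: 0.4
  grip_force: 20

```text
time_s: 14.75
eef_pos: [0.5343, -0.2227, 0.189]
ee_rot: [-2.606, -1.747, 0.004]
ft_force: [-0.2, -0.6, 0.9]
gripper_width: 0.304
finger_force: 0.0
```

>>> send_rows:
  targets:
    - {"linear": [0,0,-0.06],"spin": 0}
    - {"linear": [0,-0.05,-0.05],"spin": 0}
    - {"linear": [0,-0.06,0],"spin": 0}
    - {"linear": [0,0,0],"spin": 0}

```text
time_s: 15.25
eef_pos: [0.4362, -0.1824, 0.295]
ee_rot: [2.608, 1.749, -0.004]
ft_force: [0.3, -0.1, 0.4]
gripper_width: 0.3
finger_force: 0.0
```

Run:
```python
from h import *
from rig import manip,read_camera
s=manip.read_state();show(s)
C={n:read_camera(n) for n in("scene","top")};pickle.dump((s,C),open("c6.pkl","wb"))
def g(f,x,y,w,h,k):
    a=cv2.resize(f[y:y+h,x:x+w,::-1],None,fx=k,fy=k,interpolation=cv2.INTER_CUBIC)
    for i in range(0,max(w,h),10): cv2.line(a,(i*k,0),(i*k,6),(0,255,255),1);cv2.line(a,(0,i*k),(6,i*k),(0,255,255),1)
    return a
cv2.imwrite("pics/seat.png",np.hstack([g(C["scene"]["frame"],180,125,66,96,6),g(C["top"]["frame"],396,146,66,96,6)]))
```

```text
t 15.25 pos [ 0.4362 -0.1824  0.295 ] jig [-110.2   -0.7  295. ] yawY -0.3894 z [-0.001 -0.002 -1.   ] F [ 0.3 -0.1  0.4] w 27.6 ff 0.0
```

View pics/seat.png

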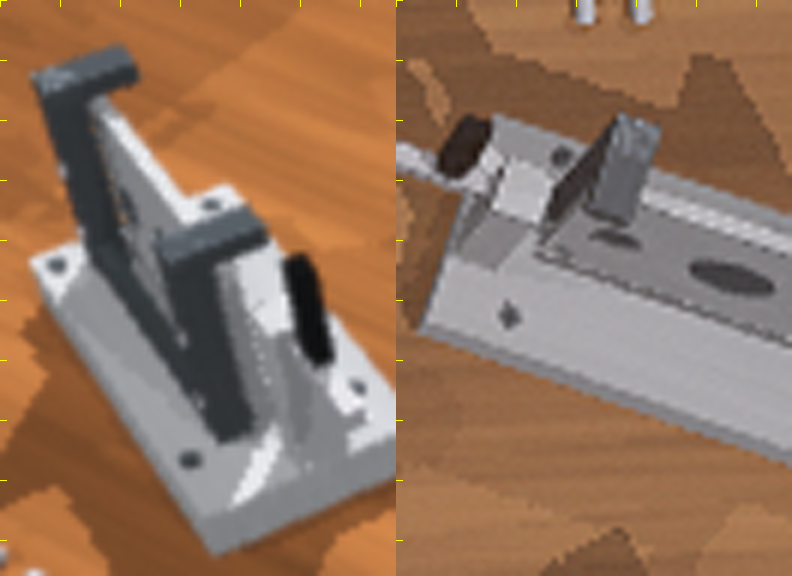

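The plate stands in the groove under both hooks (scene: its face is between the posts, top edge (98,95) to (190,220)). The tab is open at top-crop (465,147). Now I close the keeper.

Run:
```python
from h import *
from rig import manip
s,C=pickle.load(open("c6.pkl","rb"))
c=C["scene"];k=lambda p:((proj(c,p)-[180,125]+.5)*6-.5).round(0).tolist()
print("front top edge ends pred",k(np.array([jw(-9,-64,125),jw(-9,55,125),jw(-1,-64,125),jw(-1,55,125)])),"tab top",k(jw(-18,142,165)))
plan(manip.read_state(),[(jw(-18,141,220),-.39,4),(jw(-18,141,131),-.39,3)])
```

```text
front top edge ends pred [[111.0, 102.0], [213.0, 232.0], [95.0, 108.0], [196.0, 239.0]] tab top [[300.0, 261.0]]
([0.0355, 0.0221, 0.0188], np.float64(0.0))
([0.0355, 0.0221, 0.0188], np.float64(0.0))
([0.0355, 0.0221, 0.0188], np.float64(0.0))
([0.0355, 0.0221, 0.0188], np.float64(0.0))
([0.0, -0.0001, 0.0297], np.float64(-0.0))
([0.0, -0.0001, 0.0297], np.float64(-0.0))
([0.0, -0.0001, 0.0297], np.float64(-0.0))
```

>>> send_rows:
  targets:
    - {"linear": [0.0355,0.0221,0.0188],"spin": 0}
    - {"linear": [0.0355,0.0221,0.0188],"spin": 0}
    - {"linear": [0.0355,0.0221,0.0188],"spin": 0}
    - {"linear": [0.0355,0.0221,0.0188],"spin": 0}
    - {"linear": [0,0,0],"spin": 0}
  grip: 0.1

```text
time_s: 15.98
eef_pos: [0.577, -0.0828, 0.2166]
ee_rot: [-2.602, -1.752, 0.0]
ft_force: [-1.9, -0.3, 0.2]
gripper_width: 0.451
finger_force: 0.0
```

Run:
```python
from h import *
from rig import manip
show(manip.read_state())
```

```text
t 15.97 pos [ 0.577  -0.0828  0.2166] jig [-17.8 144.9 216.6] yawY -0.3854 z [-0.003  0.004 -1.   ] F [-1.9 -0.3  0.2] w 41.5 ff 0.0
```

>>> send_rows:
  targets:
    - {"linear": [0,0,0.03],"spin": 0}
    - {"linear": [0,0,0.03],"spin": 0}
    - {"linear": [0,0,0.028],"spin": 0}
    - {"linear": [0,0,0],"spin": 0}

```text
time_s: 16.48
eef_pos: [0.5739, -0.0868, 0.1296]
ee_rot: [-2.608, -1.746, 0.005]
ft_force: [-1.4, 1.1, 0.2]
gripper_width: 0.449
finger_force: 0.0
```

>>> send_rows:
  targets:
    - {"linear": [0,0,0],"spin": 0}
    - {"linear": [0,0,0],"spin": 0}
    - {"linear": [0,0,0],"spin": 0}
    - {"linear": [0,0,0],"spin": 0}
  grip: 1
  grip_force: 20

```text
time_s: 16.98
eef_pos: [0.5756, -0.0859, 0.1324]
ee_rot: [2.609, 1.748, 0.001]
ft_force: [-0.9, 0.5, 5.0]
gripper_width: 0.13
finger_force: 20.0
```

Run:
```python
from h import *
from rig import manip
show(manip.read_state())
```

```text
t 16.98 pos [ 0.5756 -0.0859  0.1324] jig [-18.  141.5 132.4] yawY -0.39 z [ 0.001 -0.    -1.   ] F [-0.9  0.5  5. ] w 12.0 ff 20.0
```

>>> send_rows:
  targets:
    - {"linear": [-0.008,0,0],"spin": 0}
    - {"linear": [-0.009,0,0],"spin": 0}
    - {"linear": [-0.009,0,0],"spin": 0}
    - {"linear": [-0.008,0,0],"spin": 0}
    - {"linear": [-0.003,0,0],"spin": 0}

```text
time_s: 17.6
eef_pos: [0.5616, -0.1192, 0.1324]
ee_rot: [-2.609, -1.749, -0.004]
ft_force: [1.3, 8.4, 5.1]
gripper_width: 0.131
finger_force: 20.0
```

>>> send_rows:
  targets:
    - {"linear": [-0.002,0,0],"spin": 0}
    - {"linear": [0,0,0],"spin": 0}
    - {"linear": [0,0,0],"spin": 0}

```text
time_s: 17.98
eef_pos: [0.5616, -0.1192, 0.1324]
ee_rot: [-2.607, -1.751, -0.006]
ft_force: [1.8, 7.0, 5.4]
gripper_width: 0.127
finger_force: 20.0
```

Run:
```python
from h import *
from rig import manip
show(manip.read_state())
```

```text
t 17.98 pos [ 0.5616 -0.1192  0.1324] jig [-18.2 105.4 132.4] yawY -0.388 z [ 0.003  0.003 -1.   ] F [1.8 7.  5.4] w 11.7 ff 20.0
```

The keeper moved 36.1 mm and met its home stop (7 N). I release and retreat.

>>> send_rows:
  targets:
    - {"linear": [0,0,0],"spin": 0}
    - {"linear": [0,0,0],"spin": 0}
    - {"linear": [0,0,0],"spin": 0}
    - {"linear": [0,0,-0.03],"spin": 0}
    - {"linear": [0,0,-0.05],"spin": 0}
  grip: 0.1

```text
time_s: 18.6
eef_pos: [0.5588, -0.1222, 0.2105]
ee_rot: [-2.607, -1.747, 0.005]
ft_force: [0.6, -0.3, 0.4]
gripper_width: 0.45
finger_force: 0.0
```

>>> send_rows:
  targets:
    - {"linear": [0,0,-0.06],"spin": 0}
    - {"linear": [0,-0.05,-0.04],"spin": 0}
    - {"linear": [0,-0.06,0],"spin": 0}
    - {"linear": [0,0,0],"spin": 0}
    - {"linear": [0,0,0],"spin": 0}

```text
time_s: 19.23
eef_pos: [0.4601, -0.0812, 0.3109]
ee_rot: [2.609, 1.748, 0.001]
ft_force: [0.2, 0.2, -1.1]
gripper_width: 0.448
finger_force: 0.0
```

Run:
```python
from h import *
from rig import manip,read_camera
s=manip.read_state();show(s)
for n in("scene","top"):
    c=read_camera(n);old=pickle.load(open("c6.pkl","rb"))[1][n]
    m=(c["frame"].max(2)<45).astype(np.uint8)
    for q in(0,36):
        p=proj(c,jw(-18,106+q,150))[0];x,y=p.astype(int);w=m[y-9:y+10,x-6:x+7];print(n,q,"black px",w.sum(),"/",w.size)
    # plate change since seated view: region of top edge
    e=proj(c,np.array([jw(-5,-50,125),jw(-5,40,125),jw(-9,0,70)]))
    for a in e:
        x,y=a.astype(int);print(np.abs(c["frame"][y-3:y+4,x-3:x+4].astype(int)-old["frame"][y-3:y+4,x-3:x+4]).mean().round(1),end=" ")
    print()
```

```text
t 19.23 pos [ 0.4601 -0.0812  0.3109] jig [-126.6  101.9  310.9] yawY -0.3904 z [ 0.001 -0.001 -1.   ] F [ 0.2  0.2 -1.1] w 41.2 ff 0.0
scene 0 black px 61 / 247
scene 36 black px 49 / 247
6.7 3.0 0.5 
top 0 black px 11 / 247
top 36 black px 0 / 247
85.2 71.7 37.7
```

Run:
```python
from h import *
from rig import read_camera
c=read_camera("scene");old=pickle.load(open("c6.pkl","rb"))[1]["scene"]
for nm,f in(("start",pickle.load(open("scene0.pkl","rb"))["frame"]),("open",old["frame"]),("now",c["frame"])):
    m=(f.max(2)<28).astype(np.uint8);m[:150]=0;m[195:]=0;m[:,:215]=0;m[:,245:]=0
    v,u=np.nonzero(m);print(nm,len(u),u.mean().round(1),v.mean().round(1))
for q in(0,36): print(q,proj(c,jw(-18,106+q,143)).round(1))
```

```text
start 50 225.0 168.5
open 53 230.9 176.4
now 46 224.9 169.0
0 [[225.  167.1]]
36 [[231.1 174.6]]
```

```bash
python3 -c "
from rig import manip
print(manip.hand_in())"
```

```text
the job is handed in; nothing more can be done
None
```

I handed the job in at about 19 s: the wider plate stands upright in the groove under both hooks and the keeper is back against its home stop; I saw nothing else move, but no verdict came back.

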